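Hang the rinse basket on the fixture plate and slide it out over the drip tray

TASK

Hang the small wire rinse basket by its handle on the hook at the end of the aluminium plate and let go of it, then slide the plate straight out along its green stand until the red line across the plate is level with the stand's end edge, so that the basket hangs over the yellow drip tray. The plate would tip off there, so keep hold of it, level and resting on the stand, and finish while still holding it. Do not let the plate tip up on the way, and leave the drip tray and the dark phone on the blue mat where they are.

Things in the scene. Friction and masses are not known exactly. Their poses are not given: they have to be found in the camera images.
- stand: green fixed stand (riser) standing on the bench, flat top 240 x 80 mm at 140 mm above its origin (base 240 x 100 x 12 mm). Origin: centre of its underside. Its x axis lies along its length and points outward, the way the plate is slid; z up.
- stand_edge (a point): middle of the upper edge of the stand's outward end, 120 mm from its centre, 140 mm up; axes as the stand's
- board: loose aluminium plate 300 x 60 x 12 mm, 0.6 kg, flat on the stand, hook end overhanging 60 to 80 mm at first. Origin: centre of its underside; x along it, outward to the hook; z up. From its +x end an 8 mm round steel hook runs 42 mm outward: V-shaped seat, then upturned tip. With the red line at the edge it tips unless held down (about 10 N at the block).
- board_grip (a point): point in the black grip block that stands on the plate near its tail (120 mm inward of the plate's centre): block 40 mm along the plate, 24 mm across, 40 mm tall above the plate's top; the point is 15 mm below the block's top and 25 mm above the plate's top. Axes as the plate's.
- board_mark (a point): the red line across the plate, 50 mm inward of the plate's centre (100 mm from its tail), 3 mm wide; the point is the line's middle, on the underside of the plate
- hook_seat (a point): where the middle of the basket's handle bar comes to rest in the hook's V (bar centre): 22 mm beyond the plate's end, 9.8 mm above the plate's underside
- hook_tip (a point): top of the hook's upturned tip, 38 mm beyond the plate's end, 30 mm above the plate's underside (20 mm above the seat)
- basket: loose steel wire basket on a thin grey pad, 60 (x) x 70 (y) x 45 mm, about 0.18 kg, brass bushings fixed inside. Rigid upright wire bail: two uprights 84 mm apart and across them, along y, a 6 mm round bar with a slight peak in the middle; 62 mm is free between bar and rim for the hook to enter along x, either way round. Origin: centre of its underside; z up.
- basket_bar (a point): centre of the bail's bar at its middle, 110 mm above the basket's underside: this goes into the hook's seat
- basket_grip (a point): middle of the orange grip on a stem above the bar, 42 mm above the bar's centre; grip 26 mm along x, 16 mm along y, 36 mm tall; squeeze it along y
- drip_tray: loose shallow yellow tray 138 x 88 x 12 mm on the bench beyond the stand's end; origin: centre of its underside; leave it in place
- suction_cup: bystander: red suction cup with a ring, 54 x 54 x 36 mm, stuck fast to the bench; origin: centre of its underside
- phone_dark: dark-screened phone, 138 x 68 x 8 mm, lying on the blue mat beside the stand; origin: centre of its underside; leave it in place
Mind the look-alikes: they are no part of the job. There is more than one size of the basket; the job needs the larger.

How it is judged:
By the outcome, as a careful person would: the job done as asked, in the order asked, and still so for the second after the job is handed in, while the arm keeps its last pose, push and grip.
It also fails if it takes over 64 s, if anything falls off the work surface, if the arm or the gripper's body presses on something with over 40 N, if the wrist force passes 120 N, or if a joint passes its speed limit or range.

ROBOT

A 6-joint arm with a two-finger parallel gripper is mounted at the origin on a cart in front of the work surface, level with it; the furniture and walls round the work are solid. World frame = base frame: x ahead of the robot, y to its left, z up, the work surface at z = 0. Lengths are in m, angles in rad, forces in N, time in s.
With the tool pointing down it reaches from about 0.275 to 0.875 m from the base axis. Payload 12.5 kg.
Tool frame: the origin (TCP) lies on the front face of the gripper's body, between the roots of the fingers; the fingertips stand 73 mm ahead of it and the grasp point (between the pads) lies 54 mm ahead of it; z points along the fingers, y is the direction in which the jaws open and shut (so a half turn about z gives the same grasp; the last joint's range is limited). The gripper opens to 85 mm and grips with 20 to 120 N. Pads are 22 mm wide; open, the fingers measure 114 mm over their backs; the gripper's body (76 mm by 85 mm) begins 54 mm behind the grasp point. The pads swing forward as they close: fully open they stand 13 mm farther back than shut.
Start: joints at [1.263, 0.351, 1.652, -0, 1.139, -0.085], TCP at [0.121, 0.536, 0.304] pointing down, gripper open.
Joint ranges: [-2.75, 2.75], [-0.79, 2.1], [0.01, 2.65], [-1.57, 4.71], [0.07, 3.14], [-2.87, 2.87]. Speed limits (rad/s): [2.22, 2.22, 2.79, 3.14, 3.14, 3.14].

INTERFACE

Orientations are given as a rotation vector (axis times angle).
In Python, from bench import env, eyes, job_done gives the robot as it stands.
- The arm moves only by the shell command python3 -m inch 'ROWS' [FORCE]. ROWS is JSON, a list that holds one entry, the list of rows, each a list of 5 numbers: the finger opening in mm, from 0 to 85.4, then the shift along the tool's x, y, z in mm, then the turn about the tool's z in degrees. In form: [[[gripper, x, y, z, roll], ...]]. A call has 1 to 20 rows; each row shifts and turns the pose as measured when the row begins, along the tool's axes as they then stand; what a row does not reach is not made up. A row lasts 1/10 s, in which the tool goes at most 50 mm and 8.59 degrees, less where a joint would pass 70% of its speed; a pose out of reach is approached as far as the arm can. A call is refused whole if a number of a shift passes 50 or a number of a turn 8.59, either way. A call with a gripper value outside its range is refused whole. The fingers move at their own pace and stop on an object; FORCE is the grip in N (left out, the last holds). Time passes only in rows, so rows that do not move let the fingers close. It gives the time, the measured TCP pose, the force and the opening at its end, in the units of the state.
- env.get_state(): the state, without advancing time (a new reading comes with each control period).
- eyes.snapshot(name): name is "scene" or "top" or "wrist"; returns a dict with "frame" (384x512x3 uint8, blue, green, red), "mtx" (3x3 intrinsics, pixels), "rvec" (rotation vector, rad) and "tvec" (3), from world to camera coordinates, as OpenCV has them. Camera axes: x right, y down, z forward; pixel columns grow to the right and rows downward; lengths in m; the calibration is good to about 2 mm. A picture is of the moment at which its call begins. There is no depth.
- job_done(): hands the job in, once; it reports no verdict.
The state is a dict: "clock": time; "joint_pos": joint angles; "qd": joint speeds; "joint_torque": joint torques, N m; "position": TCP position; "eef_rot": TCP orientation; "wrist_force": force on the tool from outside, world axes, zero at the start; "wrist_torque": the same for the moment, N m; "width": finger opening in m.
Only numpy, scipy, OpenCV 4.12 (cv2) and the standard library are available. Lean on these libraries where they do the work, as an engineer would, in place of code of your own. Each camera call takes 0.05 s, during which the arm holds its last target. There are 200 camera calls.

## Working session

There is one attempt and no reset: what is moved stays moved. The work goes in short steps, Python scripts to look and compute and a shell command to move; the robot and the scene stay as the last step left them, time stands still between calls to the robot, and variables do not carry over. Pictures are saved under pics/ and viewed, about 8 in all and at most 12, crops included, and the job is handed in when it is done.

```bash
mkdir -p pics; ls; python3 - <<'E'
from bench import env, eyes
import cv2,pickle
d={}
for n in("scene","top"):
    s=eyes.snapshot(n); d[n]=s; cv2.imwrite(f"pics/{n}0.png",cv2.resize(s["frame"],None,fx=1.56,fy=1.56))
pickle.dump(d,open("s0.pkl","wb"))
print({k:v for k,v in env.get_state().items() if k in("clock","position","eef_rot","width","wrist_force")})
E
```

```text
pics
{'clock': 0.1, 'position': array([0.12141368, 0.53620582, 0.30341861]), 'eef_rot': array([-3.49226721e-01, -3.12190436e+00,  1.61934186e-03]), 'wrist_force': array([-0.04634329,  0.24894657,  0.36089829]), 'width': 0.08565509344100507}
```

View pics/scene0.png

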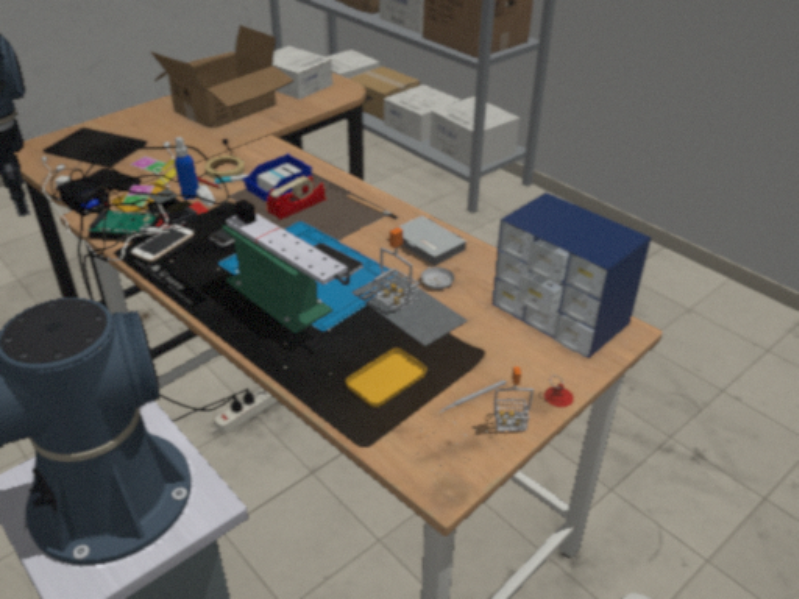

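View pics/top0.png

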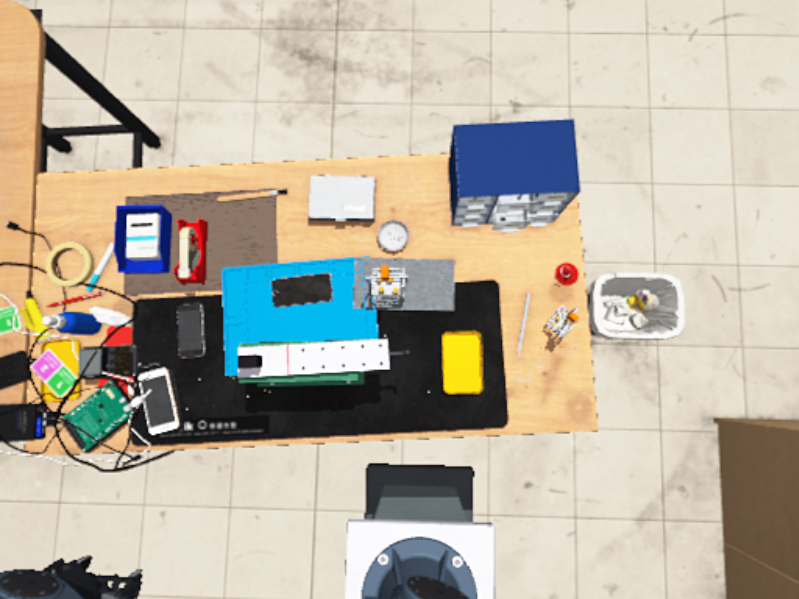

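The top view (up = +x, left = +y) shows the plate on the green stand at (315,357), with the hook pointing right (-y) at (400,352). The larger basket is on the grey pad at (386,285), the tray at (462,362), and a small look-alike basket at (560,325). Next I'll measure these.

```bash
cat > h.py <<'E'
import cv2,numpy as np,pickle
def cam(s):
    R=cv2.Rodrigues(np.array(s["rvec"],float))[0]; t=np.array(s["tvec"],float).ravel(); return np.array(s["mtx"]),R,t
def ray(s,uv):
    K,R,t=cam(s); d=R.T@np.linalg.inv(K)@np.array([uv[0],uv[1],1.]); return -R.T@t,d/np.linalg.norm(d)
def onz(s,uv,z):
    c,d=ray(s,uv); return c+d*(z-c[2])/d[2]
def tri(s1,u1,s2,u2):
    c1,d1=ray(s1,u1);c2,d2=ray(s2,u2)
    k=np.linalg.lstsq(np.c_[d1,-d2],c2-c1,rcond=None)[0]
    a,b=c1+d1*k[0],c2+d2*k[1]; return (a+b)/2,np.linalg.norm(a-b)
def proj(s,p):
    return cv2.projectPoints(np.array(p,float).reshape(-1,1,3),np.array(s["rvec"],float),np.array(s["tvec"],float),np.array(s["mtx"],float),None)[0].reshape(-1,2)
def blobs(s,lo,hi,amin=6):
    m=cv2.inRange(cv2.cvtColor(s["frame"],cv2.COLOR_BGR2HSV),lo,hi)
    n,l,st,c=cv2.connectedComponentsWithStats(m)
    return [(st[i].tolist(),c[i].round(1).tolist()) for i in range(1,n) if st[i][4]>=amin],m,l
E
python3 - <<'E'
from h import *
d=pickle.load(open("s0.pkl","rb"))
np.set_printoptions(precision=4,suppress=True)
R={"orange":((5,150,120),(17,255,255)),"yellow":((20,150,120),(32,255,255)),"green":((65,60,20),(90,255,160)),"white":((0,0,215),(180,25,255)),"red":((0,60,120),(4,255,255)),"red2":((172,40,120),(180,255,255))}
for n,s in d.items():
    K,r,t=cam(s); print(n,"cam",-r.T@t,K[0,0])
    for k,v in R.items():
        b,m,l=blobs(s,*v,amin=8 if k!="white" else 150); print(n,k,b[:12] if len(b)<13 else sorted(b,key=lambda q:-q[0][4])[:8])
t=d["top"]["frame"]; c=cv2.resize(t[150:260,135:320],None,fx=4.3,fy=4.3,interpolation=cv2.INTER_CUBIC); cv2.imwrite("pics/topcrop.png",c)
t=d["scene"]["frame"]; c=cv2.resize(t[125:225,135:320],None,fx=4.3,fy=4.3,interpolation=cv2.INTER_CUBIC); cv2.imwrite("pics/scenecrop.png",c)
E
```

```text
scene cam [-0.167  -0.8603  0.9744] 484.7193805956364
scene orange [([250, 146, 7, 9, 39], [253.7, 149.3]), ([329, 235, 5, 8, 27], [331.1, 237.9])]
scene yellow [([105, 103, 6, 6, 14], [107.5, 105.4]), ([106, 108, 7, 8, 33], [108.6, 111.5]), ([98, 115, 7, 9, 35], [101.2, 119.1]), ([72, 127, 4, 3, 9], [73.9, 128.2]), ([76, 132, 13, 4, 37], [81.9, 133.1]), ([223, 224, 49, 35, 962], [246.4, 241.4])]
scene green [([87, 126, 3, 4, 9], [87.9, 127.9]), ([58, 135, 42, 16, 416], [78.0, 142.6]), ([142, 144, 70, 70, 2078], [175.9, 182.7])]
scene white []
scene red [([192, 120, 12, 9, 22], [197.5, 125.0]), ([122, 129, 11, 8, 49], [126.9, 132.6]), ([352, 249, 15, 11, 98], [360.2, 255.3]), ([350, 250, 4, 6, 15], [351.1, 251.9])]
scene red2 []
top cam [0.4639 0.012  1.2656] 358.9226119914042
top orange [([244, 170, 6, 10, 26], [246.3, 174.5]), ([364, 200, 7, 6, 17], [366.9, 202.8])]
top yellow [([243, 184, 3, 3, 8], [243.9, 185.1]), ([13, 191, 18, 23, 231], [20.7, 202.3]), ([403, 190, 5, 8, 21], [404.5, 192.9]), ([408, 193, 5, 5, 15], [410.3, 194.6]), ([283, 212, 27, 41, 1004], [295.9, 232.1]), ([2
[... 449 characters left out ...]
2741], [173.1, 354.6]), ([418, 70, 51, 48, 2293], [442.8, 93.6]), ([369, 276, 55, 56, 2230], [394.2, 300.2]), ([420, 119, 52, 50, 2129], [444.5, 142.0]), ([371, 118, 48, 50, 2114], [394.5, 142.5]), ([416, 23, 50, 46, 2089], [440.4, 45.4])]
top red [([67, 209, 18, 13, 186], [76.4, 215.3]), ([356, 169, 14, 14, 142], [362.9, 175.3]), ([72, 239, 11, 14, 45], [77.7, 245.4]), ([39, 190, 15, 5, 28], [46.0, 191.9]), ([63, 243, 7, 6, 26], [65.2, 244.7]), ([111, 167, 6, 13, 19], [112.9, 173.7]), ([54, 187, 11, 4, 19], [59.2, 188.6]), ([81, 241, 5, 5, 14], [83.3, 242.5])]
top red2 [([115, 141, 17, 39, 208], [126.5, 157.6]), ([112, 171, 3, 4, 9], [112.9, 172.4]), ([184, 222, 1, 18, 18], [184.0, 230.5])]
```

View pics/topcrop.png

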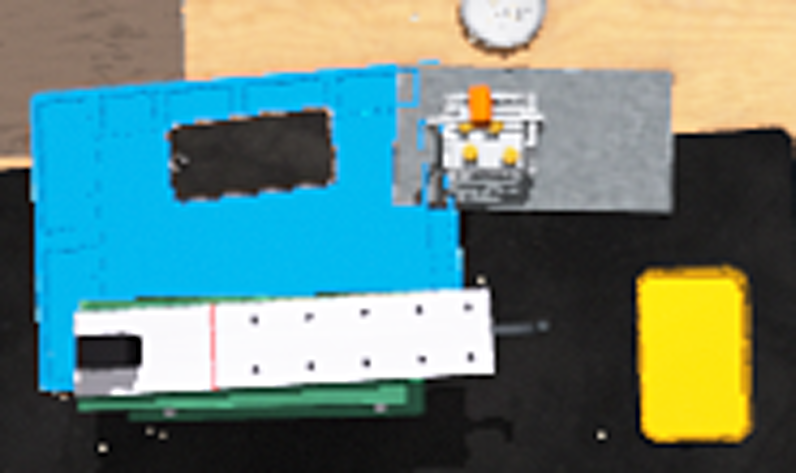

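View pics/scenecrop.png

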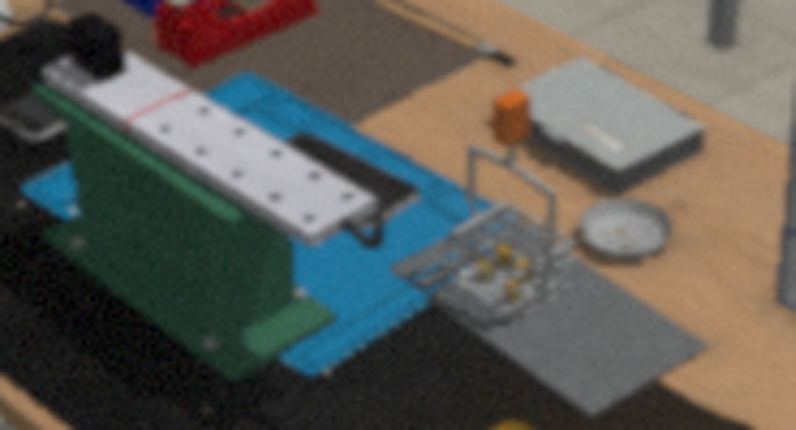

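Both crops agree. The basket's bar runs along the plate's direction, so the basket has to be turned by 90°. The orange grip is at top-crop (480,104), the red line at (213,345), the hook tip at (545,325), and the block at about (108,352).

```bash
python3 - <<'E'
from h import *
d=pickle.load(open("s0.pkl","rb")); T,S=d["top"],d["scene"]
np.set_printoptions(precision=4,suppress=True)
print("grip tri",tri(T,(246.3+.2,174.5),S,(253.7,149.5)), "top@.17",onz(T,(246.5,174),.155))
# small basket
print("small",tri(T,(366.9,202.8),S,(331.1,237.9)))
f=T["frame"][210:250,140:262]; hsv=cv2.cvtColor(f,cv2.COLOR_BGR2HSV)
m=cv2.morphologyEx(cv2.inRange(hsv,(0,0,185),(180,45,255)),cv2.MORPH_CLOSE,np.ones((5,5)))
cs=max(cv2.findContours(m,0,1)[0],key=cv2.contourArea); r=cv2.minAreaRect(cs); print(r)
B=cv2.boxPoints(r)+[140,210]; P=np.array([onz(T,p,.152) for p in B]); print("board top corners",P, np.linalg.norm(np.diff(P,axis=0),axis=1),P.mean(0))
b,mm,l=blobs(T,(170,30,120),(180,255,255)); 
C=lambda u,v:(135+(u+.5)/4.3-.5,150+(v+.5)/4.3-.5)
for n,p,z in [("mark a",(213,305),.152),("mark b",(213,388),.152),("tip",(545,325),.17),("hook root",(495,329),.146),("block a",(77,335),.192),("block b",(141,335),.192),("block c",(141,367),.192),("block d",(77,367),.192),
 ("stand top corner near end",(405,404),.14),("near end base",(424,413),.012),("base left",(130,418),.012),("stand top left",(80,408),.14)]:
    print(n,onz(T,C(*p),z))
D=lambda u,v:(135+(u+.5)/4.3-.5,125+(v+.5)/4.3-.5)
print("bar ends scene @.115",onz(S,D(472,150),.115),onz(S,D(553,192),.115))
print("stand scene: base end corner",onz(S,D(238,380),.0),onz(S,D(332,318),.012),"top corner",onz(S,D(240,215),.14))
b=[x for x in blobs(T,(20,150,120),(32,255,255))[0] if x[0][4]>500]; print("tray",onz(T,b[0][1],.01))
E
```

```text
grip tri (array([0.6702, 0.082 , 0.1674]), np.float64(0.0005763510951901001)) top@.17 [0.6743 0.0827 0.155 ]
small (array([ 0.5966, -0.3044,  0.1151]), np.float64(0.00021499327875030297))
((60.581417083740234, 19.06989288330078), (21.16707992553711, 96.41696166992188), 85.64891815185547)
board top corners [[0.5161 0.3733 0.152 ]
 [0.546  0.0747 0.152 ]
 [0.481  0.0678 0.152 ]
 [0.4512 0.364  0.152 ]] [0.3001 0.0654 0.2978] [0.4985 0.22   0.152 ]
mark a [0.5235 0.2723 0.152 ]
mark b [0.4641 0.2691 0.152 ]
tip [0.5141 0.0316 0.17  ]
hook root [0.5115 0.0681 0.146 ]
block a [0.4983 0.3568 0.192 ]
block b [0.4994 0.3121 0.192 ]
block c [0.4773 0.3108 0.192 ]
block d [0.4762 0.3554 0.192 ]
stand top corner near end [0.4561 0.1319 0.14  ]
near end base [0.4484 0.13   0.012 ]
base left [0.4385 0.3673 0.012 ]
stand top left [0.4473 0.3679 0.14  ]
bar ends scene @.115 [0.6629 0.1185 0.115 ] [0.6719 0.0392 0.115 ]
stand scene: base end corner [0.4518 0.1327 0.    ] [0.5384 0.1333 0.012 ] top corner [0.466  0.1331 0.14  ]
tray [ 0.5004 -0.0862  0.01  ]
```

Triangulation puts the grip at (0.670, 0.082) with a 0.6 mm ray gap. The look-alike's grip is about 50 mm lower, so this is the larger basket. I'll move above it and refine with the wrist camera.

```bash
python3 -m inch '[[[85,-42,-21,0,0],[85,-42,-21,0,0],[85,-42,-21,0,0],[85,-42,-21,0,0],[85,-42,-21,0,0],[85,-42,-21,0,0],[85,-42,-21,0,0],[85,-42,-21,0,0],[85,-42,-21,0,0],[85,-42,-21,0,0],[85,-42,-21,0,0],[85,-42,-21,0,0],[85,-42,-21,0,0],[85,0,0,0,-8],[85,0,0,0,-8],[85,0,0,0,0]]]' 30
cat > st.py <<'E'
from h import *
from bench import env,eyes
from scipy.spatial.transform import Rotation as Ro
np.set_printoptions(precision=4,suppress=True)
def st(target=None):
    s=env.get_state(); R=Ro.from_rotvec(s["eef_rot"]).as_matrix()
    print("t",s["clock"],"p",s["position"],"ytool deg",np.degrees(np.arctan2(R[1,1],R[0,1])),"tilt z",R[:,2],"F",s["wrist_force"],"M",s["wrist_torque"],"w",s["width"],"q",s["joint_pos"])
    if target is not None: print("tool shift mm",1000*R.T@(np.array(target)-s["position"]))
    return s,R
E
python3 - <<'E'
from st import *
st((.6705,.082,.28))
d={n:eyes.snapshot(n) for n in("wrist","scene","top")}
pickle.dump(d,open("s1.pkl","wb")); cv2.imwrite("pics/w1.png",cv2.resize(d["wrist"]["frame"],None,fx=1.5,fy=1.5))
E
```

```text
clock: 1.7
position: [0.611, 0.131, 0.2979]
eef_rot: [0.105, -3.133, 0.005]
wrist_force: [-0.1, -0.8, -0.4]
width: 0.085
t 1.7 p [0.611  0.131  0.2979] ytool deg 93.82281339666119 tilt z [-0.0064 -0.0035 -1.    ] F [-0.0569 -0.8232 -0.401 ] M [-0.0234 -0.0556 -0.0118] w 0.08498319272748109 q [ 0.1375  0.4952  1.4481 -0.0028  1.2052 -1.499 ]
tool shift mm [-56.2056 -52.786   17.7302]
```

View pics/w1.png

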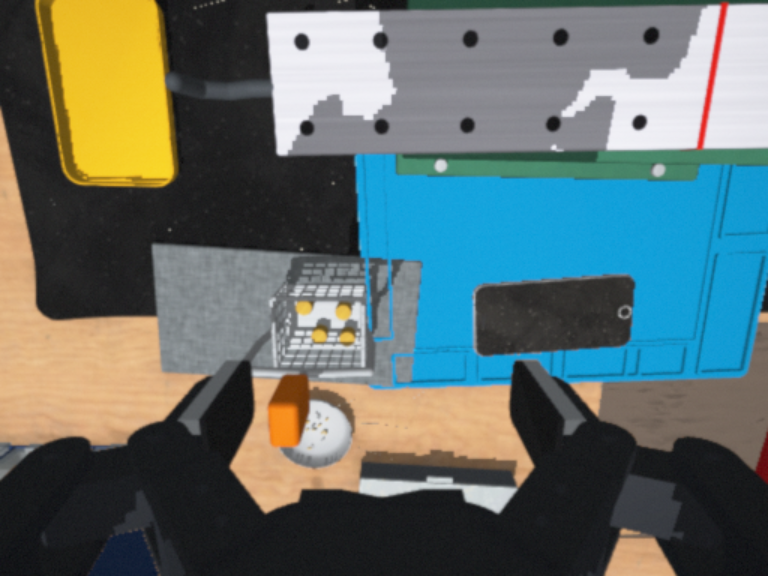

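The wrist view shows the plate end at x≈268–278, the red line from (723,5) to (701,148), the hook tip at (172,82), the stand's base end at x≈397, and the orange grip around (288,410) just left of centre. I'll measure from these.

```bash
python3 - <<'E'
from st import *
d=pickle.load(open("s1.pkl","rb")); W,S,T=d["wrist"],d["scene"],d["top"]
c=lambda u,v:((u+.5)/1.5-.5,(v+.5)/1.5-.5)
print("cam",ray(W,(0,0))[0])
P={}
for n,p,z in [("end1",(268,14),.152),("end2",(278,155),.152),("mark1",(723,5),.152),("mark2",(701,148),.152),("edgeR",(760,150),.152),("tip",(172,82),.168),("root",(270,89),.146),("base end",(397,172),.012),("base right",(697,180),.012),("standtop end?",(397,155),.012),
 ("griptop1",(283,377),.172),("griptop2",(308,377),.172),("gripbot l",(270,442),.172),("gripbot r",(299,443),.172),("bar L",(255,374),.112),("bar R",(372,374),.112),("tray tl",(38,0),.012),("tray br",(178,185),.012),("phone",(554,315),.008)]:
    P[n]=onz(W,c(*p),z); print(n,P[n])
for a,b in(("end1","end2"),("mark1","mark2"),("end2","edgeR"),("root","tip"),("base end","base right"),("bar L","bar R")):
    v=P[b]-P[a]; print(a,b,np.linalg.norm(v),np.degrees(np.arctan2(v[1],v[0])))
b=blobs(W,(5,150,80),(17,255,255),60)[0]; print(b)
ow=max(b,key=lambda q:q[0][4])
o1=[x for x in blobs(S,(5,150,120),(17,255,255))[0]];o2=blobs(T,(5,150,120),(17,255,255))[0];print(o1,o2)
print(tri(W,ow[1],S,(253.7,149.5)),tri(W,ow[1],T,(246.5,174.5)))
# green scene edge of stand end (line-fit data)
E
```

```text
cam [0.5419 0.1277 0.3678]
end1 [0.48  0.073 0.152]
end2 [0.5388 0.0775 0.152 ]
mark1 [0.4636 0.2703 0.152 ]
mark2 [0.5224 0.2763 0.152 ]
edgeR [0.5215 0.3042 0.152 ]
tip [0.5126 0.0365 0.168 ]
root [0.5093 0.0723 0.146 ]
base end [0.5434 0.1388 0.012 ]
base right [0.5337 0.3759 0.012 ]
standtop end? [0.5306 0.1378 0.012 ]
griptop1 [0.6441 0.0849 0.172 ]
griptop2 [0.6433 0.0973 0.172 ]
gripbot l [0.6816 0.0784 0.172 ]
gripbot r [0.6812 0.0934 0.172 ]
bar L [0.6745 0.0538 0.112 ]
bar R [0.6694 0.1291 0.112 ]
tray tl [ 0.4417 -0.1273  0.012 ]
tray br [ 0.565  -0.0345  0.012 ]
phone [0.6541 0.2844 0.008 ]
end1 end2 0.05899547342788344 4.4186891171470855
mark1 mark2 0.05913669663346549 5.810996384356508
end2 edgeR 0.22736897555731395 94.37451380775573
root tip 0.04208563487036475 -84.81980188418154
base end base right 0.2373666569226599 92.34071104414788
bar L bar R 0.07551420937531277 93.9149617496055
[([179, 250, 27, 48, 1061], [191.9, 273.6])]
[([250, 146, 7, 11, 46], [253.9, 150.1]), ([329, 235, 5, 10, 30], [331.1, 238.3])] [([246, 170, 4, 9, 19], [247.2, 173.9]), ([364, 200, 7, 6, 15], [366.1, 203.1])]
(array([0.6702, 0.0852, 0.164 ]), np.float64(0.004636261094942423)) (array([0.6734, 0.0833, 0.154 ]), np.float64(0.0015298791474353923))
```

```bash
python3 -m inch '[[[85,-28,-25,0,0],[85,-28,-25,0,0],[85,0,0,0,0]]]'
python3 - <<'E'
from st import *
s,R=st((.671,.084,.209))
W=eyes.snapshot("wrist"); b=blobs(W,(5,150,80),(17,255,255),60)[0]; print(b)
u=max(b,key=lambda q:q[0][4])[1]
d=pickle.load(open("s1.pkl","rb"))
ow=max(blobs(d["wrist"],(5,150,80),(17,255,255),60)[0],key=lambda q:q[0][4])[1]
print(tri(W,u,d["wrist"],ow),tri(W,u,d["scene"],(253.8,149.8)),onz(W,u,.157))
E
```

```text
clock: 2.15
position: [0.6702, 0.086, 0.2988]
eef_rot: [0.088, -3.135, 0.005]
wrist_force: [0.3, 0.3, 0.0]
width: 0.0847
t 2.15 p [0.6702 0.086  0.2988] ytool deg 93.21837744727927 tilt z [-0.0057 -0.0032 -1.    ] F [0.2693 0.2536 0.0032] M [-0.0109 -0.0312  0.0359] w 0.08473981816947425 q [ 0.0595  0.5895  1.2921 -0.003   1.2659 -1.5665]
tool shift mm [-1.1812 -1.7677 89.8498]
[([242, 186, 22, 45, 910], [252.6, 208.2])]
(array([0.6713, 0.0851, 0.1585]), np.float64(0.0007228116583356052)) (array([0.6709, 0.0847, 0.1642]), np.float64(0.002729440906721942)) [0.672  0.0854 0.157 ]
```

```bash
python3 -m inch '[[[85,-1,-1,30,0],[85,0,0,30,0],[85,0,0,22,0],[85,0,0,5,0],[0,0,0,0,0],[0,0,0,0,0],[0,0,0,0,0],[0,0,0,0,0],[0,0,0,0,0],[0,0,0,0,0]]]' 50
python3 -c "
from st import *
st((.671,.085,.21))"
```

```text
clock: 3.2
position: [0.6677, 0.0915, 0.216]
eef_rot: [-0.08, 3.14, -0.002]
wrist_force: [0.7, 0.1, -1.7]
width: 0.0152
t 3.2 p [0.6677 0.0915 0.216 ] ytool deg 92.93125989640515 tilt z [ 0.0007 -0.0012 -1.    ] F [ 0.7445  0.1286 -1.7051] M [-0.0242 -0.0779 -0.0015] w 0.015214816600034467 q [ 0.0675  0.6636  1.3764 -0.0014  1.101  -1.5538]
tool shift mm [-2.9415 -6.6424  6.04  ]
```

Grip confirmed (width 15 mm). I'll lift, turn 90°, and move to the outward side of the hook.

```bash
python3 -m inch '[[[0,0,0,-15,0],[0,0,0,-25,0],[0,0,0,-25,0],[0,0,0,-20,0],[0,0,0,0,8],[0,0,0,0,8],[0,0,0,0,8],[0,0,0,0,8],[0,0,0,0,8],[0,0,0,0,8],[0,0,0,0,8],[0,0,0,0,8],[0,0,0,0,8],[0,0,0,0,8],[0,0,0,0,8],[0,0,0,0,0]]]' 60
python3 -c "
from st import *
st((.511,-.04,.30))"
```

```text
clock: 4.8
position: [0.6674, 0.091, 0.3221]
eef_rot: [2.192, 2.241, 0.01]
wrist_force: [-1.1, -0.0, -1.5]
width: 0.0149
t 4.8 p [0.6674 0.091  0.3221] ytool deg 1.270480721409442 tilt z [ 0.0097 -0.0002 -1.    ] F [-1.1051 -0.0215 -1.466 ] M [-0.0335  0.0774  0.0278] w 0.014904258690438479 q [ 0.0667  0.5612  1.2816 -0.0009  1.2891  0.0448]
tool shift mm [-127.5041 -159.4705   20.641 ]
```

```bash
python3 -m inch '[[[0,-22,0,0,0],[0,-28,0,0,0],[0,-28,0,0,0],[0,-28,0,0,0],[0,-20,0,0,0],[0,0,-30,0,0],[0,0,-30,0,0],[0,0,-30,0,0],[0,0,-30,0,0],[0,0,-25,0,0],[0,0,-12,0,0],[0,0,0,0,0]]]'
python3 - <<'E'
from st import *
st((.511,-.04,.30))
d={n:eyes.snapshot(n) for n in("wrist","scene","top")}
pickle.dump(d,open("s2.pkl","wb"))
a=cv2.resize(d["scene"]["frame"][130:235,150:330],None,fx=4.3,fy=4.3,interpolation=cv2.INTER_CUBIC)
cv2.imwrite("pics/s2.png",a); cv2.imwrite("pics/w2.png",cv2.resize(d["wrist"]["frame"],None,fx=1.5,fy=1.5))
E
```

```text
clock: 6.0
position: [0.5082, -0.0493, 0.3275]
eef_rot: [2.125, 2.298, 0.016]
wrist_force: [0.7, 0.8, -2.0]
width: 0.0153
t 6.0 p [ 0.5082 -0.0493  0.3275] ytool deg 4.483151036056189 tilt z [ 0.0156 -0.0008 -0.9999] F [ 0.671   0.7665 -2.0347] M [ 0.0033 -0.0344  0.0236] w 0.015333405915382195 q [-0.1887  0.2485  1.7307  0.0024  1.147  -0.2679]
tool shift mm [ 9.0981  3.0518 27.5758]
```

View pics/s2.png

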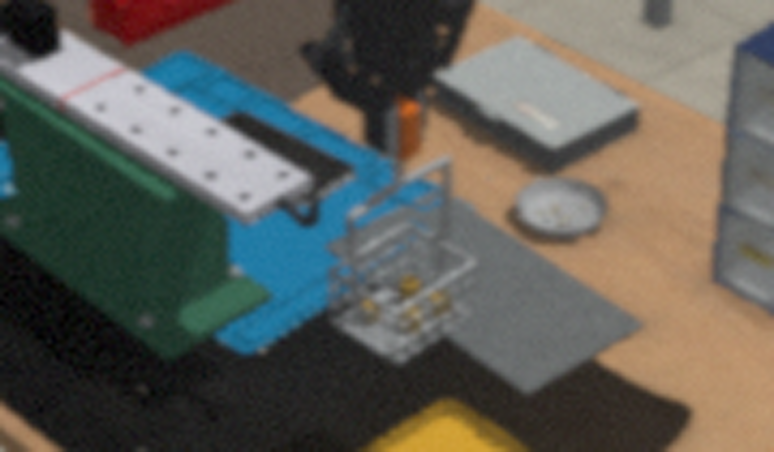

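View pics/w2.png

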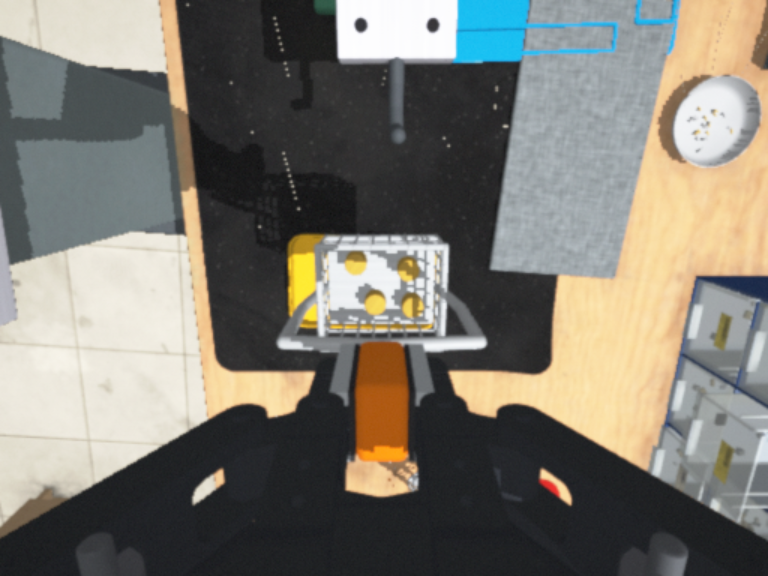

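The wrist view shows the basket held square: bar ends at (280,342) and (485,342), hook root at (398,62), tip at (397,135). The scene view shows the bar from (352,213) to (447,162). Next I'll triangulate the bar and the hook.

```bash
python3 - <<'E'
from st import *
d=pickle.load(open("s2.pkl","rb")); W,S,T=d["wrist"],d["scene"],d["top"]
c=lambda u,v:((u+.5)/1.5-.5,(v+.5)/1.5-.5)
D=lambda u,v:(150+(u+.5)/4.3-.5,130+(v+.5)/4.3-.5)
print("bar near",tri(W,c(281,342),S,D(352,213)),"far",tri(W,c(484,342),S,D(447,163)))
a,b=tri(W,c(281,342),S,D(352,213))[0],tri(W,c(484,342),S,D(447,163))[0]; print(np.linalg.norm(a-b),np.degrees(np.arctan2(*(b-a)[1::-1])))
print("tip tri",tri(W,c(397,135),S,D(316,198)))
for n,p,z in[("tip",(397,134),.17),("root",(398,62),.146),("seat",(398,100),.146),("endL",(338,62),.152),("endR",(456,62),.152),("barL.217",(281,342),.222),("barR",(484,342),.222)]: print(n,onz(W,c(*p),z))
E
```

```text
bar near (array([ 0.469 , -0.0548,  0.2255]), np.float64(0.003624467996968615)) far (array([ 0.5543, -0.0489,  0.2214]), np.float64(0.0009945521899989728))
0.08555262221190917 3.9579777113662953
tip tri (array([0.5123, 0.0359, 0.1674]), np.float64(0.0012436777344517014))
tip [0.5116 0.0366 0.17  ]
root [0.5101 0.0735 0.146 ]
seat [0.5117 0.0553 0.146 ]
endL [0.4795 0.0698 0.152 ]
endR [0.5394 0.0747 0.152 ]
barL.217 [ 0.4669 -0.0552  0.222 ]
barR [ 0.5546 -0.0489  0.222 ]
```

```bash
python3 -m inch '[[[0,0,4,12,0],[0,0,4,12,0],[0,0,0,12,0],[0,0,0,0,0]]]'
python3 -c "
from st import *
st((.5085,.0546,.291))"
```

```text
clock: 6.55
position: [0.5208, -0.0484, 0.2869]
eef_rot: [2.124, 2.299, 0.015]
wrist_force: [-0.3, -0.4, -2.1]
width: 0.0153
t 6.55 p [ 0.5208 -0.0484  0.2869] ytool deg 4.531124244303711 tilt z [ 0.0149 -0.0004 -0.9999] F [-0.333  -0.4017 -2.1123] M [-0.004   0.0024  0.0288] w 0.015303752383089047 q [-0.1825  0.3161  1.7467  0.0026  1.0641 -0.2628]
tool shift mm [103.6293  -4.1131  -4.3409]
```

```bash
python3 -m inch '[[[0,10,-2,-2,0],[0,15,-1,-1,0],[0,15,0,0,0],[0,10,0,0,0],[0,0,0,0,0]]]'
python3 -c "
from st import *
st((.5085,.0546,.291))"
```

```text
clock: 7.05
position: [0.513, 0.0062, 0.2904]
eef_rot: [2.124, 2.3, 0.016]
wrist_force: [-0.2, 0.5, -2.3]
width: 0.0151
t 7.05 p [0.513  0.0062 0.2904] ytool deg 4.553592142591696 tilt z [ 0.0149  0.0002 -0.9999] F [-0.1917  0.4863 -2.2849] M [0.0684 0.0272 0.0323] w 0.015092639432394363 q [-0.0792  0.2941  1.7679  0.0016  1.0647 -0.1595]
tool shift mm [48.6342 -0.6791 -0.6769]
```

```bash
python3 -m inch '[[[0,8,-0.5,0,0],[0,12,0,0,0],[0,12,0,0,0],[0,9,0,0,0],[0,3,0,0,0],[0,0,0,0,0]]]'
python3 - <<'E'
from st import *
st((.5085,.0546,.254))
d={n:eyes.snapshot(n) for n in("wrist","scene")}
pickle.dump(d,open("s3.pkl","wb"))
a=cv2.resize(d["scene"]["frame"][130:210,170:270],None,fx=4,fy=4,interpolation=cv2.INTER_CUBIC)
b=cv2.resize(d["wrist"]["frame"][100:300,150:360],None,fx=1.9,fy=1.6)
cv2.imwrite("pics/c3.png",np.hstack([a,b[:320]]))
E
```

```text
clock: 7.65
position: [0.5087, 0.0542, 0.2909]
eef_rot: [2.123, 2.3, 0.017]
wrist_force: [0.5, 0.2, -1.4]
width: 0.0154
t 7.65 p [0.5087 0.0542 0.2909] ytool deg 4.585602073656352 tilt z [ 0.016   0.0001 -0.9999] F [ 0.4696  0.1871 -1.3757] M [-0.0315  0.0259  0.0796] w 0.015371592366730512 q [ 0.0151  0.2904  1.7716 -0.0002  1.0636 -0.0648]
tool shift mm [ 0.506  -0.7486 36.9195]
```

View pics/c3.png

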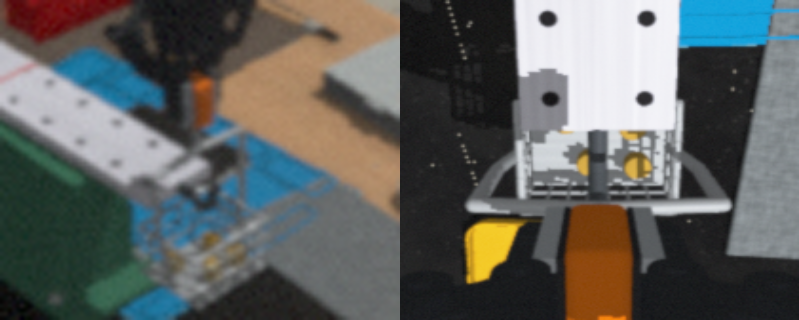

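The bar is over the hook, centred on it (both at x≈598 in the wrist crop), with the hook inside the bail and the wrist force still only the basket's weight. Lowering gently.

```bash
python3 -m inch '[[[0,0,-0.5,10,0],[0,0,0,10,0],[0,0,0,8,0],[0,0,0,2,0],[0,0,0,0,0]]]'
python3 -c "
from st import *
st((.5085,.0546,.254))"
```

```text
clock: 8.25
position: [0.5085, 0.0524, 0.2572]
eef_rot: [2.126, 2.298, 0.015]
wrist_force: [0.3, 0.6, -2.1]
width: 0.0152
t 8.25 p [0.5085 0.0524 0.2572] ytool deg 4.4647070882906705 tilt z [ 0.0143 -0.0003 -0.9999] F [ 0.3002  0.5956 -2.1422] M [ 0.0373  0.0201 -0.0126] w 0.015209832330305597 q [ 0.0118  0.3326  1.8061 -0.0005  0.9886 -0.0658]
tool shift mm [2.151  0.1643 3.221 ]
```

```bash
python3 -m inch '[[[0,0.5,0,2,0],[0,0.5,0,2,0],[0,0,0,0,0]]]'
python3 -m inch '[[[0,0,0,1.5,0],[0,0,0,0,0]]]'
```

```text
clock: 8.55
position: [0.5087, 0.0535, 0.2532]
eef_rot: [2.126, 2.298, 0.016]
wrist_force: [0.2, -0.3, -1.1]
width: 0.0151
clock: 8.75
position: [0.5088, 0.0535, 0.2519]
eef_rot: [2.125, 2.298, 0.016]
wrist_force: [-0.2, 0.1, -1.9]
width: 0.0152
```

```bash
for i in 1 2 3; do python3 -m inch '[[[0,0,0,1.5,0],[0,0,0,0,0]]]' | grep -E "posi|force"; [ $i = 9 ]; done
```

```text
position: [0.5089, 0.0535, 0.2504]
wrist_force: [0.4, -1.2, -3.0]
position: [0.5091, 0.0536, 0.2492]
wrist_force: [0.0, -0.0, -0.2]
position: [0.5095, 0.0536, 0.2485]
wrist_force: [-1.5, 0.1, 5.0]
```

Contact at TCP z 0.2485, about 7 N upward, so the bar is seated. I'll release and check.

```bash
python3 -m inch '[[[25,0,0,-0.5,0],[50,0,0,0,0],[50,0,0,0,0],[50,0,0,0,0],[50,0,0,0,0]]]'
python3 - <<'E'
from st import *
st()
d={n:eyes.snapshot(n) for n in("wrist","scene")}
pickle.dump(d,open("s4.pkl","wb"))
a=cv2.resize(d["scene"]["frame"][130:210,170:270],None,fx=4,fy=4,interpolation=cv2.INTER_CUBIC)
b=cv2.resize(d["wrist"]["frame"][100:300,150:360],None,fx=1.9,fy=1.6)
cv2.imwrite("pics/c4.png",np.hstack([a,b[:320]]))
E
```

```text
clock: 9.85
position: [0.5095, 0.0535, 0.2486]
eef_rot: [2.124, 2.297, 0.019]
wrist_force: [-0.5, -0.9, -0.1]
width: 0.0501
t 9.85 p [0.5095 0.0535 0.2486] ytool deg 4.463175182237484 tilt z [ 0.0178 -0.0002 -0.9998] F [-0.5187 -0.8995 -0.1166] M [0.0083 0.0169 0.0525] w 0.05007867493687632 q [ 0.0139  0.345   1.813  -0.0005  0.9658 -0.0636]
```

View pics/c4.png

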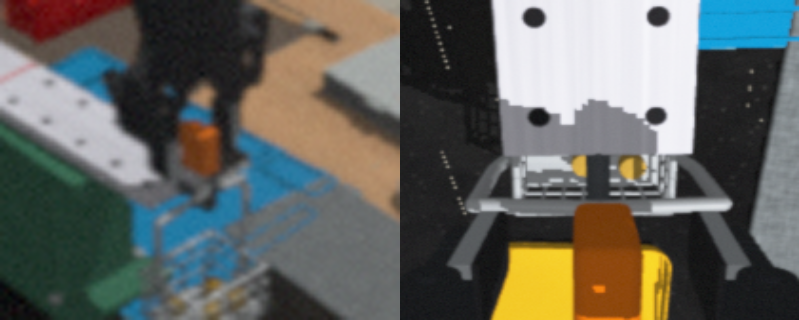

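The basket hangs on the hook with the gripper unloaded. I'll retreat up, then go toward the block and look.

```bash
python3 -m inch '[[[60,0,0,-10,0],[60,0,0,-20,0],[60,0,0,-25,0],[60,0,0,-25,0],[60,20,0,0,0],[60,35,0,0,0],[60,40,0,0,0],[60,40,0,0,0],[60,40,0,0,0],[60,30,0,0,0],[60,15,0,0,0],[60,0,0,0,0]]]'
python3 - <<'E'
from st import *
st((.4885,.342,.231))
d={n:eyes.snapshot(n) for n in("wrist","scene","top")}
pickle.dump(d,open("s5.pkl","wb"))
cv2.imwrite("pics/w5.png",cv2.resize(d["wrist"]["frame"],None,fx=1.5,fy=1.5))
E
```

```text
clock: 11.15
position: [0.4904, 0.2804, 0.3407]
eef_rot: [2.124, 2.291, 0.028]
wrist_force: [0.4, -0.8, 0.6]
width: 0.06
t 11.15 p [0.4904 0.2804 0.3407] ytool deg 4.314663871040087 tilt z [ 0.0249  0.0016 -0.9997] F [ 0.3934 -0.7505  0.6122] M [-0.0521 -0.026  -0.038 ] w 0.059992863781983596 q [ 0.4401  0.335   1.5798 -0.0099  1.2036  0.3683]
tool shift mm [ 61.611    0.0106 109.7131]
```

View pics/w5.png

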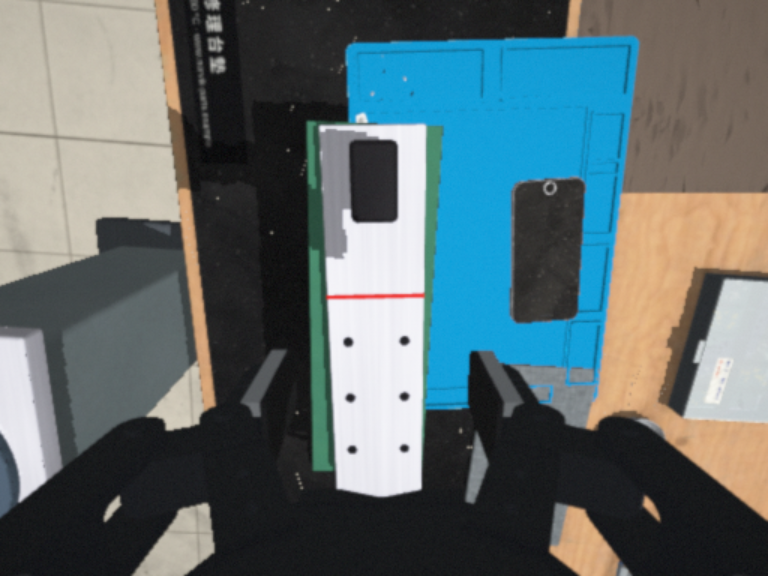

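The wrist view shows the plate on the stand. The block spans (350–398, 140–222), the red line is at row 296, the stand's left edge runs from (308,122) to (313,470) with its end at row 470, and the plate's edges are at x≈320→335 and 425→422.

```bash
python3 - <<'E'
from st import *
d=pickle.load(open("s5.pkl","rb")); W=d["wrist"]
c=lambda u,v:((u+.5)/1.5-.5,(v+.5)/1.5-.5)
P={}
for n,p,z in[("bL1",(320,124),.152),("bL2",(335,488),.152),("bR1",(426,124),.152),("bR2",(422,488),.152),("m1",(327,297),.152),("m2",(425,295),.152),("sL1",(307,122),.14),("sL2",(313,470),.14),("sR1",(443,126),.14),("sR2",(434,296),.14),
 ("k1",(350,141),.192),("k2",(397,141),.192),("k3",(350,222),.152),("k4",(398,222),.152),("send a",(313,470),.14),("send b",(334,470),.14)]: P[n]=onz(W,c(*p),z); print(n,P[n])
for a,b in(("bL2","bL1"),("bR2","bR1"),("sL2","sL1"),("sR2","sR1"),("m1","m2"),("k1","k2"),("k3","k4")):
    v=P[b]-P[a]; print(a,b,np.linalg.norm(v),np.degrees(np.arctan2(v[1],v[0])))
E
```

```text
bL1 [0.4541 0.3707 0.152 ]
bL2 [0.4734 0.13   0.152 ]
bR1 [0.5128 0.3753 0.152 ]
bR2 [0.5351 0.1334 0.152 ]
m1 [0.462  0.2708 0.152 ]
m2 [0.5225 0.2762 0.152 ]
sL1 [0.4452 0.3721 0.14  ]
sL2 [0.4562 0.1346 0.14  ]
sR1 [0.5242 0.3761 0.14  ]
sR2 [0.5302 0.2724 0.14  ]
k1 [0.473  0.3612 0.192 ]
k2 [0.4953 0.3629 0.192 ]
k3 [0.4736 0.3179 0.152 ]
k4 [0.5019 0.3199 0.152 ]
send a [0.4562 0.1346 0.14  ]
send b [0.4715 0.1354 0.14  ]
bL2 bL1 0.24143651793312343 94.59159836028208
bR2 bR1 0.24287664507653625 95.25088028617697
sL2 sL1 0.2378021012831816 92.66410917979988
sR2 sR1 0.10380485927582637 93.30219100050873
m1 m2 0.06069878947400296 5.103117070049531
k1 k2 0.02230313165414452 4.375646779120874
k3 k4 0.028332849436406966 4.129748437132089
```

```bash
python3 -m inch '[[[60,20,-1,0,0],[60,25,-1,0,0],[60,16,0,0,0],[60,0,0,25,0],[60,0,0,25,0],[60,0,0,0,0]]]'
python3 -c "
from st import *
st((.4867,.343,.232))"
```

```text
clock: 11.9
position: [0.4884, 0.3346, 0.2906]
eef_rot: [2.135, 2.278, 0.029]
wrist_force: [0.1, 0.7, -0.6]
width: 0.0597
t 11.9 p [0.4884 0.3346 0.2906] ytool deg 3.7167137341592777 tilt z [ 0.0266  0.0003 -0.9996] F [ 0.0578  0.6652 -0.6136] M [0.0268 0.0514 0.0079] w 0.05973554188499132 q [ 0.5263  0.4324  1.5652 -0.0145  1.1208  0.4676]
tool shift mm [ 8.5916 -2.6678 58.5497]
```

```bash
python3 -m inch '[[[60,5,-2.5,0,-1],[60,3,-1.5,20,0],[60,0,0,20,0],[60,0,0,12,0],[60,0,0,3,0],[60,0,0,0,0]]]'
python3 -c "
from st import *
st((.4854,.343,.232))"
```

```text
clock: 12.5
position: [0.4877, 0.3426, 0.241]
eef_rot: [2.111, 2.296, 0.04]
wrist_force: [-0.1, 0.1, -0.2]
width: 0.0601
t 12.5 p [0.4877 0.3426 0.241 ] ytool deg 4.804056492522877 tilt z [ 0.0337  0.0042 -0.9994] F [-0.1152  0.1429 -0.236 ] M [-0.012   0.0607  0.0012] w 0.06010665543070431 q [ 0.5387  0.4921  1.6047 -0.0161  1.0138  0.4632]
tool shift mm [ 0.5822 -2.565   8.9022]
```

```bash
python3 -m inch '[[[60,0.5,-2.5,5,0],[60,0,0,4,0],[60,0,0,0,0]]]'
python3 -m inch '[[[20,0,0,0,0],[20,0,0,0,0],[20,0,0,0,0],[20,0,0,0,0],[20,0,0,0,0]]]' 40
python3 -c "
from st import *
st()"
```

```text
clock: 12.8
position: [0.4859, 0.3433, 0.2334]
eef_rot: [2.111, 2.296, 0.045]
wrist_force: [-0.5, 0.8, 0.3]
width: 0.0597
clock: 13.3
position: [0.4856, 0.3433, 0.2346]
eef_rot: [2.113, 2.295, 0.045]
wrist_force: [-0.5, -0.2, -1.6]
width: 0.0238
t 13.3 p [0.4856 0.3433 0.2346] ytool deg 4.738621394212377 tilt z [ 0.0354  0.0063 -0.9994] F [-0.4879 -0.2154 -1.6443] M [ 0.0805  0.3356 -0.1522] w 0.0237701273569064 q [ 0.5413  0.497   1.6147 -0.0153  0.9964  0.4667]
```

The block is gripped at 23.8 mm. I'll grip firmer and press down lightly.

```bash
python3 -m inch '[[[10,0,0,0,0],[10,0,0,0,0],[10,0,0,1.5,0],[10,0,0,1.5,0],[10,0,0,1.5,0]]]' 100
python3 -c "
from st import *
st()"
```

```text
clock: 13.8
position: [0.4858, 0.3434, 0.2345]
eef_rot: [2.114, 2.294, 0.046]
wrist_force: [-7.0, -3.0, 16.3]
width: 0.0226
t 13.8 p [0.4858 0.3434 0.2345] ytool deg 4.693983630099607 tilt z [ 0.0357  0.0069 -0.9993] F [-6.955  -2.9811 16.2782] M [-0.7218  1.8747 -0.2225] w 0.022586379452420542 q [ 0.5411  0.4971  1.6146 -0.0149  0.9959  0.467 ]
```

The tool has picked up a 2° tilt over the moves. With a hard grip it may roll the plate onto its near edge (My 1.9 Nm), so I'll ease the grip and let the plate lie flat under light pressure.

```bash
q='from st import *
st()'
python3 -m inch '[[[10,0,0,0,0],[10,0,0,0,0]]]' 20; python3 -c "$q"
python3 -m inch '[[[10,0,0,1.2,0],[10,0,0,1.2,0]]]' 20; python3 -c "$q"
python3 -m inch '[[[10,0,0,1.2,0],[10,0,0,1.2,0]]]' 20; python3 -c "$q"
```

```text
clock: 14.0
position: [0.4855, 0.3433, 0.2348]
eef_rot: [2.114, 2.295, 0.045]
wrist_force: [-1.0, 0.6, -0.8]
width: 0.0225
t 14.0 p [0.4855 0.3433 0.2348] ytool deg 4.699129163259717 tilt z [ 0.0353  0.0068 -0.9994] F [-0.9759  0.6325 -0.8439] M [ 0.0753  0.3183 -0.1247] w 0.022453140242085418 q [ 0.5412  0.4965  1.615  -0.0147  0.9964  0.4669]
clock: 14.2
position: [0.4858, 0.3434, 0.2345]
eef_rot: [2.114, 2.295, 0.046]
wrist_force: [-7.7, -3.7, 19.3]
width: 0.0225
t 14.2 p [0.4858 0.3434 0.2345] ytool deg 4.6975828418410215 tilt z [ 0.0358  0.0069 -0.9993] F [-7.721  -3.7445 19.3297] M [-0.7962  2.1394 -0.2026] w 0.022490463009347733 q [ 0.5411  0.497   1.6147 -0.0149  0.9957  0.4669]
clock: 14.4
position: [0.4857, 0.3434, 0.2345]
eef_rot: [2.114, 2.295, 0.046]
wrist_force: [-4.6, -3.0, 15.4]
width: 0.0225
t 14.4 p [0.4857 0.3434 0.2345] ytool deg 4.698118853641964 tilt z [ 0.0357  0.007  -0.9993] F [-4.6434 -3.0113 15.4002] M [-0.6916  1.7863 -0.2112] w 0.022455474873485436 q [ 0.5411  0.4969  1.6148 -0.0147  0.9957  0.4669]
```

The force and moment follow the arm's radial elastic direction, so they don't indicate edge contact. With a light grip and about 15 N down the plate should lie flat. I'll start sliding slowly with light down-pressure, turning about 1.9° so the plate lines up with the stand.

```bash
python3 -m inch '[[[10,-3,0,1.2,0.3],[10,-5,-0.3,1.2,0.4],[10,-7,-0.3,1.2,0.4],[10,-7,-0.3,1.2,0.4],[10,-7,-0.3,1.2,0.4],[10,-7,-0.2,1.2,0],[10,-5,0,1.2,0],[10,0,0,1.2,0]]]' 35
python3 -c "
from st import *
st((.492,.2069,.2345))"
```

```text
clock: 15.2
position: [0.4919, 0.3109, 0.2353]
eef_rot: [2.152, 2.259, 0.097]
wrist_force: [-7.2, -8.6, 16.6]
width: 0.0228
t 15.2 p [0.4919 0.3109 0.2353] ytool deg 2.730431728880907 tilt z [ 0.0577  0.0306 -0.9979] F [-7.2292 -8.616  16.552 ] M [-2.0022  1.8965 -0.4287] w 0.022795122834152165 q [0.4835 0.4645 1.6667 0.0003 0.945  0.4348]
tool shift mm [-103.8388   -4.924    -2.4027]
```

The tool tilt ratchets under load and is now about 3.7°. I'll check whether the plate itself is still flat.

```bash
python3 - <<'E'
from st import *
d={n:eyes.snapshot(n) for n in("wrist","scene","top")}
pickle.dump(d,open("s6.pkl","wb"))
a=cv2.resize(d["scene"]["frame"][115:215,135:285],None,fx=5.3,fy=5.3,interpolation=cv2.INTER_CUBIC)[:300]
a=cv2.resize(d["scene"]["frame"][122:212,130:265],None,fx=2.95,fy=3.3,interpolation=cv2.INTER_CUBIC)
a=cv2.resize(d["scene"]["frame"][120:215,130:280],None,fx=4,fy=4,interpolation=cv2.INTER_CUBIC)
b=d["wrist"]["frame"][170:384,180:330]
b=cv2.resize(d["wrist"]["frame"],(267,200))
o=np.zeros((600,800,3),np.uint8); o[:380,:600]=a; w=cv2.resize(d["wrist"]["frame"],None,fx=1.04,fy=1.04)[:,:]; w=cv2.resize(d["wrist"]["frame"][150:384],None,fx=.94,fy=.94); o[380:380+w.shape[0],:w.shape[1]]=w[:220]
cv2.imwrite("pics/c6.png",o)
E
```

```text
(no output)
```

View pics/c6.png

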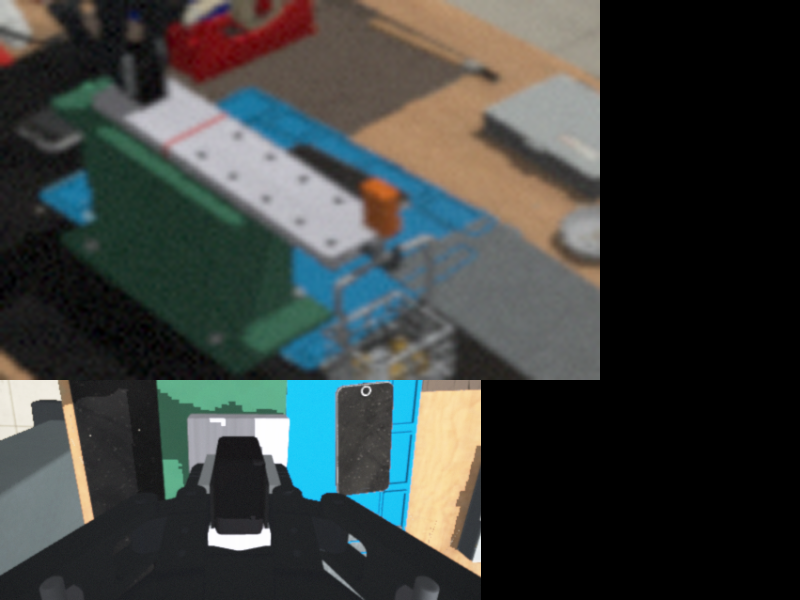

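The plate looks flat on the stand and the basket is hanging, with the mark about 104 mm from the edge. By my statics the plate tips only beyond 90 mm, so letting go is still safe.

The ratchet comes from joint 5. It moves while joints 2 and 3 are blocked by the press, and the joint sum q2+q3+q5 has fallen 0.065 below π. I'll release and undo it by pushing the closed fingertips outward (+x) against the fixed stand's near side, which drives joint 5 the other way.

```bash
python3 -m inch '[[[40,0,0,0,0],[60,0,0,0,0],[60,0,0,0,0],[60,0,0,0,0],[60,0,0,-20,0],[60,0,0,-25,0],[60,0,0,-15,0],[0,-10,-25,0,0],[0,-20,-30,0,0],[0,-25,-30,0,0],[0,-20,-15,0,0],[0,0,0,0,0],[0,0,0,0,0]]]'
python3 -c "
from st import *
s,R=st((.415,.225,.185)); print(s['joint_pos'][[1,2,4]].sum()-np.pi)"
```

```text
clock: 16.65
position: [0.3897, 0.2271, 0.2872]
eef_rot: [2.147, 2.26, 0.098]
wrist_force: [0.1, 0.2, -0.9]
width: -0.0002
t 16.65 p [0.3897 0.2271 0.2872] ytool deg 2.8726447485664344 tilt z [ 0.0599  0.0301 -0.9978] F [ 0.125   0.1574 -0.9329] M [ 0.0363  0.0424 -0.0165] w -0.00019525280071798728 q [0.4232 0.1675 1.9438 0.0034 0.9633 0.3703]
tool shift mm [ -6.1563  18.8622 103.3834]
-0.0670137905174708
```

```bash
python3 -m inch '[[[0,0,0,30,0],[0,0,0,35,0],[0,0,0,30,0],[0,0,0,8,0],[0,0,10,0,0],[0,0,10,0,0],[0,0,5,0,0],[0,0,4,0,0],[0,0,4,0,0]]]'
python3 -c "
from st import *
s,R=st((.433,.225,.185)); print(s['joint_pos'][[1,2,4]].sum()-np.pi)"
```

```text
clock: 17.55
position: [0.4345, 0.2362, 0.1877]
eef_rot: [2.148, 2.262, 0.102]
wrist_force: [-41.6, 7.1, 16.3]
width: -0.0
t 17.55 p [0.4345 0.2362 0.1877] ytool deg 2.9074779738152303 tilt z [ 0.0602  0.0332 -0.9976] F [-41.5595   7.1378  16.337 ] M [1.058  6.161  0.4094] w -4.356923758656497e-05 q [0.4011 0.3947 1.9289 0.0103 0.7496 0.3421]
tool shift mm [-11.2036  -2.1952   2.2194]
-0.06842836986419742
```

```bash
python3 -m inch '[[[0,0,3,0,0],[0,0,3,0,0],[0,0,3,0,0],[0,0,3,0,0],[0,0,3,0,0],[0,0,3,0,0]]]'
python3 -c "
from st import *
s,R=st((.433,.225,.185)); print(s['joint_pos'][[1,2,4]].sum()-np.pi)"
```

```text
clock: 18.15
position: [0.4366, 0.2366, 0.1884]
eef_rot: [-2.159, -2.272, -0.045]
wrist_force: [-19.6, 2.1, 9.7]
width: 0.0
t 18.15 p [0.4366 0.2366 0.1884] ytool deg 2.9200485795046287 tilt z [ 0.015   0.0258 -0.9996] F [-19.6137   2.0628   9.6989] M [0.2968 2.8405 0.181 ] w 4.919743263384884e-05 q [0.3958 0.4087 1.9021 0.0249 0.8071 0.3277]
tool shift mm [-11.4836  -4.2578   3.0109]
-0.02363388911704778
```

Very effective: the x tilt went from 0.060 to 0.015 in six rows. Two more rows, then back off and regrip; tilt about the jaw axis doesn't load the plate.

```bash
python3 -m inch '[[[0,0,3,0,0],[0,0,3,0,0],[0,0,0,0,0],[0,0,-8,0,0],[0,0,-10,0,0],[0,0,0,-35,0],[60,0,0,-40,0],[60,0,0,-25,0],[60,0,0,0,0]]]'
python3 -c "
from st import *
s,R=st((.4895,.3105,.29)); print(s['joint_pos'][[1,2,4]].sum()-np.pi)
d={n:eyes.snapshot(n) for n in('wrist','scene','top')}
pickle.dump(d,open('s7.pkl','wb'))
f=d['wrist']['frame']; cv2.imwrite('pics/w7.png',cv2.resize(f,None,fx=1.5,fy=1.5))
W=d['wrist']; h=cv2.cvtColor(f,cv2.COLOR_BGR2HSV)
m=((h[...,0]>172)|(h[...,0]<5))&(h[...,1]>110)&(h[...,2]>100)
n,l,stt,c=cv2.connectedComponentsWithStats(m.astype(np.uint8))
print([(a.tolist(),b.round(1)) for a,b in zip(stt[1:],c[1:]) if a[4]>20])
"
```

```text
clock: 19.05
position: [0.4159, 0.233, 0.294]
eef_rot: [-2.153, -2.266, -0.029]
wrist_force: [0.5, -0.5, -0.4]
width: 0.043
t 19.05 p [0.4159 0.233  0.294 ] ytool deg 2.9305096482988864 tilt z [ 0.0016  0.0239 -0.9997] F [ 0.5321 -0.494  -0.3692] M [ 0.011  -0.0038  0.0068] w 0.04299045883813391 q [0.4043 0.2247 1.8514 0.0246 1.0548 0.3411]
tool shift mm [73.5082 77.4318  5.9361]
-0.010732462433301837
[([320, 201, 80, 5, 242], array([359.2, 204. ]))]
```

```bash
python3 - <<'E'
from st import *
W=pickle.load(open("s7.pkl","rb"))["wrist"]; f=W["frame"]; h=cv2.cvtColor(f,cv2.COLOR_BGR2HSV)
m=((h[...,0]>172)|(h[...,0]<5))&(h[...,1]>60)&(h[...,2]>100); m[:190]=0;m[215:]=0
v,u=np.nonzero(m); k=(u>310)&(u<410); u,v=u[k],v[k]
p=np.polyfit(u,v,1); e=[(u.min(),np.polyval(p,u.min())),(u.max(),np.polyval(p,u.max()))]
a,b=[onz(W,x,.152) for x in e]; w=b-a; yaw=np.arctan2(w[1],w[0]); mid=(a+b)/2
print(a,b,np.linalg.norm(w),np.degrees(yaw)); print("block",mid+.07*np.array([-np.sin(yaw),np.cos(yaw),0]))
E
```

```text
[0.4664 0.2412 0.152 ] [0.527  0.2435 0.152 ] 0.06068919904453734 2.187225463976989
block [0.494  0.3123 0.152 ]
```

View pics/w7.png

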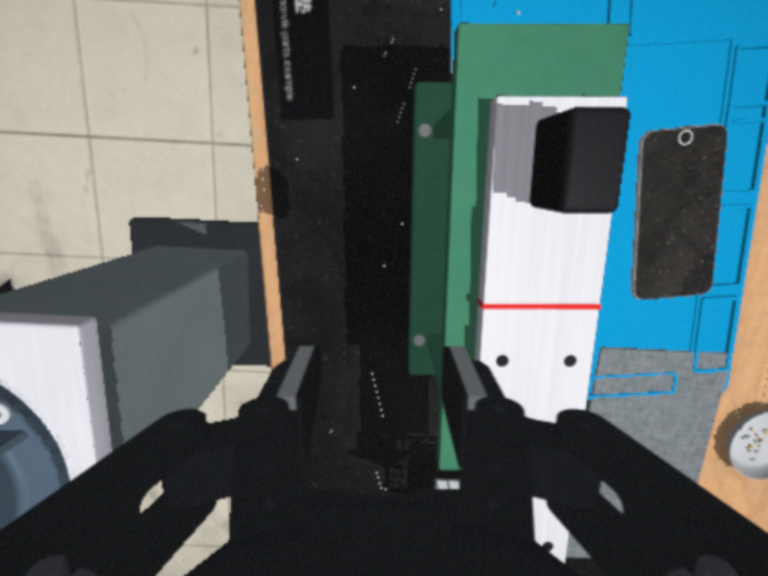

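This view (the last one) shows the plate flat and parallel to the stand, with the red line at row 306. The stand's near top edge runs from (458,25) to (440,470), ending at row 470, and the block is clear. I'll move over the block and work out the remaining slide.

```bash
python3 -m inch '[[[60,15,16,0,0],[60,20,22,0,0],[60,20,22,0,0],[60,15,16,0,0],[60,3,3,0,0],[60,0,0,0,0]]]'
python3 - <<'E'
from st import *
s,R=st((.494,.311,.233)); print(s['joint_pos'][[1,2,4]].sum()-np.pi)
W=pickle.load(open("s7.pkl","rb"))["wrist"]; c=lambda u,v:((u+.5)/1.5-.5,(v+.5)/1.5-.5)
for p in[(458,25),(440,470),(461,470),(626,25)]: print(onz(W,c(*p),.14))
E
```

```text
clock: 19.8
position: [0.4895, 0.3107, 0.2824]
eef_rot: [-2.15, -2.261, -0.0]
wrist_force: [0.7, 0.3, 0.3]
width: 0.0598
t 19.8 p [0.4895 0.3107 0.2824] ytool deg 2.894647566357137 tilt z [-0.0158  0.0154 -0.9998] F [0.6611 0.3113 0.3432] M [-0.0321 -0.0073 -0.0362] w 0.059753374108548245 q [0.4783 0.4286 1.5928 0.0232 1.1273 0.4179]
tool shift mm [-0.7205  5.2794 49.3182]
0.007079879648950627
[0.4446 0.3714 0.14  ]
[0.4565 0.134  0.14  ]
[0.469  0.1346 0.14  ]
[0.5221 0.3754 0.14  ]
```

```bash
python3 -m inch '[[[60,-0.5,3,10,0],[60,0,3,15,0],[60,0,0,15,0],[60,0,0,9,0],[60,0,0,0,0]]]'
python3 -c "
from st import *
s,R=st((.4945,.311,.233)); print(s['joint_pos'][[1,2,4]].sum()-np.pi)"
```

```text
clock: 20.3
position: [0.4925, 0.3083, 0.227]
eef_rot: [-2.15, -2.258, 0.007]
wrist_force: [0.0, 0.0, 0.4]
width: 0.0598
t 20.3 p [0.4925 0.3083 0.227 ] ytool deg 2.8261751913328386 tilt z [-0.02    0.0129 -0.9997] F [0.0363 0.0093 0.3516] M [ 0.0291 -0.0413 -0.0204] w 0.059831271217184324 q [0.4724 0.4972 1.6357 0.0242 1.0208 0.4104]
tool shift mm [ 2.6516  2.0143 -6.0137]
0.012072153603449376
```

```bash
python3 -m inch '[[[60,2.5,2,-6,0],[60,0,0,0,0],[10,0,0,0,0],[10,0,0,0,0],[10,0,0,0,0],[10,0,0,0,0],[10,0,0,0.8,0],[10,0,0,0.8,0]]]' 30
python3 -c "
from st import *
s,R=st((.4945,.311,.233)); print(s['joint_pos'][[1,2,4]].sum()-np.pi)"
```

```text
clock: 21.1
position: [0.4953, 0.3111, 0.2352]
eef_rot: [-2.151, -2.26, 0.001]
wrist_force: [-5.8, -3.9, 11.9]
width: 0.0236
t 21.1 p [0.4953 0.3111 0.2352] ytool deg 2.8316720361444685 tilt z [-0.0162  0.0145 -0.9998] F [-5.7889 -3.9061 11.8619] M [-0.5659  0.4338 -0.0175] w 0.023584693354760614 q [0.4746 0.492  1.621  0.0236 1.0365 0.4132]
tool shift mm [-0.1123 -0.7276  2.1874]
0.007862572891523367
```

```bash
python3 -m inch '[[[10,-5,0,0.9,0],[10,-10,0,0.9,0],[10,-12,0,0.9,0],[10,-12,0,0.9,0],[10,-10,0,1,0],[10,-4,0,1,0]]]' 35
python3 -c "
from st import *
s,R=st((.4998,.206,.235)); print(s['joint_pos'][[1,2,4]].sum()-np.pi)"
```

```text
clock: 21.7
position: [0.5004, 0.2638, 0.2351]
eef_rot: [-2.149, -2.26, -0.033]
wrist_force: [-1.4, 6.9, 6.5]
width: 0.0235
t 21.7 p [0.5004 0.2638 0.2351] ytool deg 2.8952198161990754 tilt z [-0.0018  0.0311 -0.9995] F [-1.3725  6.902   6.5414] M [ 0.7093  0.4689 -0.1805] w 0.02346223254539048 q [0.3928 0.454  1.6833 0.0351 0.9943 0.3233]
tool shift mm [-57.6359  -3.4983  -1.6866]
-0.00991313380682124
```

```bash
python3 -m inch '[[[10,-4,-0.8,1.3,0],[10,-9,-1,1.3,0],[10,-10,-1,1.3,0],[10,-9,-1,1.3,0],[10,-5,-0.5,1.4,0],[10,0,0,1.2,0]]]' 35
python3 - <<'E'
from st import *
s,R=st((.4998,.206,.235)); print(s['joint_pos'][[1,2,4]].sum()-np.pi, "grip pt",s['position']+.054*R[:,2])
d={n:eyes.snapshot(n) for n in('wrist','scene','top')}; pickle.dump(d,open('s8.pkl','wb'))
b=blobs(d["top"],(165,40,100),(180,255,255))[0]; b2=blobs(d["scene"],(165,50,80),(180,255,255))[0]; b3=blobs(d["scene"],(0,60,100),(4,255,255))[0]; print(b,b2,b3)
E
```

```text
clock: 22.3
position: [0.5015, 0.2326, 0.2353]
eef_rot: [-2.151, -2.256, -0.071]
wrist_force: [-3.0, -7.5, 7.7]
width: 0.0231
t 22.3 p [0.5015 0.2326 0.2353] ytool deg 2.6951928397831115 tilt z [ 0.0144  0.0495 -0.9987] F [-2.9943 -7.5128  7.7071] M [-1.6031  1.1337 -0.1738] w 0.023123567618664482 q [0.3354 0.4261 1.728  0.0514 0.9582 0.259 ]
tool shift mm [-26.5186  -2.9811  -1.0648]
-0.02932976002876675 grip pt [0.5023 0.2353 0.1814]
[([74, 136, 1, 6, 6], [74.0, 138.5]), ([114, 141, 19, 41, 259], [126.5, 159.8]), ([112, 171, 3, 4, 9], [112.9, 172.4]), ([47, 214, 9, 1, 9], [51.0, 214.0]), ([219, 218, 1, 19, 19], [219.0, 227.0])] [([195, 121, 12, 12, 43], [200.7, 126.5]), ([187, 158, 17, 10, 19], [194.9, 161.8])] [([196, 117, 13, 15, 72], [202.9, 123.6]), ([122, 129, 11, 8, 52], [127.0, 132.9]), ([100, 141, 5, 4, 10], [102.3, 143.0]), ([350, 247, 17, 14, 141], [358.2, 254.3])]
```

```bash
python3 - <<'E'
from st import *
d=pickle.load(open("s8.pkl","rb")); T,S,W=d["top"],d["scene"],d["wrist"]
f=T["frame"][210:245,205:232].astype(float); r=f[...,2]-f[...,1]; r[r<15]=0
v,u=np.nonzero(r); w=r[v,u]; cu,cv_=(u*w).sum()/w.sum()+205,(v*w).sum()/w.sum()+210
print("top mark",cu,cv_,onz(T,(cu,cv_),.152), "rows",v.min()+210,v.max()+210,onz(T,(cu,v.min()+209.5),.152),onz(T,(cu,v.max()+210.5),.152))
# scene mark line
fs=S["frame"][150:175,180:212].astype(float); rs=fs[...,2]-fs[...,1]; rs[rs<45]=0
v,u=np.nonzero(rs); print("scene mark ends",[(u.min()+180,v[u==u.min()].mean()+150),(u.max()+180,v[u==u.max()].mean()+150)])
w=rs[v,u]; c=((u*w).sum()/w.sum()+180,(v*w).sum()/w.sum()+150); print(c,onz(S,c,.152))
print(tri(T,(cu,cv_),S,c))
# stand edge in top/scene expected pixel
print(proj(T,[(.4965,.136,.14),(.4565,.134,.14)]),proj(S,[(.4965,.136,.14),(.4565,.134,.14)]))
E
```

```text
top mark 218.5855614973262 227.03877005347593 [0.5061 0.1642 0.152 ] rows 213 237 [0.5511 0.1661 0.152 ] [0.4739 0.1629 0.152 ]
scene mark ends [(np.int64(191), np.float64(164.0)), (np.int64(201), np.float64(159.0))]
(np.float64(196.02597402597402), np.float64(161.25417439703153)) [0.5101 0.1647 0.152 ]
(array([0.5072, 0.1631, 0.1541]), np.float64(0.003052758543980851))
[[227.9869 230.4832]
 [228.1452 243.4164]] [[198.2241 170.3103]
 [187.6129 175.7035]]
```

```bash
python3 -m inch '[[[10,-4,-3,1.2,0],[10,-5,-3,1.2,0],[10,-5,-3,1.2,0],[10,-3,-2,1.2,0]]]' 35
cat >> st.py <<'E'
def chk():
    s,R=st((.494,.2034,.2353)); print(s['joint_pos'][[1,2,4]].sum()-np.pi, "grip pt",s['position']+.054*R[:,2])
    d={n:eyes.snapshot(n) for n in('wrist','scene','top')}; pickle.dump(d,open('s9.pkl','wb')); T=d["top"]
    f=T["frame"][210:245,205:240].astype(float); r=f[...,2]-f[...,1]; r[r<15]=0
    v,u=np.nonzero(r); w=r[v,u]; cu,cv_=(u*w).sum()/w.sum()+205,(v*w).sum()/w.sum()+210
    print("top mark",cu,cv_,onz(T,(cu,cv_),.152),"slope",np.polyfit(v,u,1,w=w)[0])
E
python3 -c "
from st import *
chk()"
```

```text
clock: 22.85
position: [0.4967, 0.2208, 0.2373]
eef_rot: [-2.155, -2.257, -0.11]
wrist_force: [1.4, 8.8, 11.1]
width: 0.0236
t 22.85 p [0.4967 0.2208 0.2373] ytool deg 2.5934967636731905 tilt z [ 0.0347  0.0644 -0.9973] F [ 1.421   8.7772 11.1468] M [ 1.3756  0.1907 -0.0727] w 0.02361612071262269 q [0.3148 0.4007 1.7628 0.0631 0.926  0.2317]
tool shift mm [-17.3914  -3.5197   0.7795]
-0.0520882290587541 grip pt [0.4985 0.2243 0.1834]
top mark 221.84813753581662 227.15759312320915 [0.5059 0.1541 0.152 ] slope 0.030373547265479327
```

```bash
python3 - <<'E'
from st import *
def cen(s,box):
    x0,y0,x1,y1=box; f=s["frame"][y0:y1,x0:x1].astype(float); h=cv2.cvtColor(s["frame"][y0:y1,x0:x1],cv2.COLOR_BGR2HSV)
    w=np.clip(f[...,2]-f[...,0]-70,0,None)*((h[...,0]>2)&(h[...,0]<19)&(h[...,1]>140)); v,u=np.nonzero(w); w=w[v,u]
    return ((u*w).sum()/w.sum()+x0,(v*w).sum()/w.sum()+y0,len(w))
for n in("s5","s6","s7","s8","s9"):
    d=pickle.load(open(n+".pkl","rb"));T,S=d["top"],d["scene"]
    a=[b for b in blobs(T,(3,140,100),(19,255,255),5)[0] if 225<b[1][0]<300 and 200<b[1][1]<240]
    c=[b for b in blobs(S,(3,140,100),(19,255,255),5)[0] if 200<b[1][0]<300 and 130<b[1][1]<215]
    print(n,a,c)
    if a and c:
        p,e=tri(T,a[0][1],S,c[0][1]); print("  ",p,e)
E
```

```text
s5 [([251, 221, 11, 7, 53], [255.4, 224.5])] [([215, 161, 9, 12, 83], [219.5, 166.3])]
   [0.5137 0.0498 0.192 ] 0.0026597119137097757
s6 [([292, 212, 5, 1, 5], [294.0, 212.0]), ([261, 224, 10, 7, 49], [265.6, 227.0])] [([220, 165, 10, 14, 89], [224.8, 170.8])]
   [ 0.5155 -0.0392  0.2316] 0.08543740776790745
s7 [([262, 222, 9, 8, 48], [266.0, 226.0]), ([283, 227, 1, 8, 8], [283.0, 230.5])] [([221, 165, 10, 13, 77], [225.5, 170.6])]
   [0.5099 0.018  0.1957] 0.0023611473795212058
s8 [([286, 221, 9, 7, 53], [289.9, 224.5])] [([240, 176, 9, 14, 90], [243.9, 182.1])]
   [ 0.5165 -0.0532  0.1925] 0.0018942917119000075
s9 [([289, 222, 9, 7, 47], [293.1, 225.2])] [([242, 179, 9, 14, 93], [246.1, 185.2])]
   [ 0.5151 -0.0633  0.1884] 0.0010868701472332369
```

The basket's grip is about 4 mm lower than when flat and the block about 2 mm higher, so the plate has pitched roughly 1.2°. I'll ease the grip so it can turn in the pads, and press the tail back down before going on.

```bash
python3 -m inch '[[[10,0,0,2,0],[10,0,0,3,0]]]' 20
python3 -c "
from st import *
s,R=st(); print('grip pt',s['position']+.054*R[:,2])"
python3 -m inch '[[[10,0,-1,3,0]]]' 20
python3 -c "
from st import *
s,R=st(); print('grip pt',s['position']+.054*R[:,2])"
```

```text
clock: 23.2
position: [0.4974, 0.2217, 0.235]
eef_rot: [-2.155, -2.257, -0.114]
wrist_force: [-7.8, -4.9, 22.3]
width: 0.024
t 23.2 p [0.4974 0.2217 0.235 ] ytool deg 2.576564465171827 tilt z [ 0.0368  0.0654 -0.9972] F [-7.8084 -4.8952 22.2742] M [-0.6602  2.0689 -0.1079] w 0.023969795345877565 q [0.3157 0.4049 1.7633 0.0639 0.9191 0.2321]
grip pt [0.4994 0.2252 0.1811]
clock: 23.3
position: [0.4974, 0.2217, 0.2347]
eef_rot: [-2.156, -2.258, -0.117]
wrist_force: [-6.6, -12.7, 42.0]
width: 0.0233
t 23.3 p [0.4974 0.2217 0.2347] ytool deg 2.570686462267255 tilt z [ 0.0394  0.0657 -0.9971] F [ -6.6192 -12.7491  41.9917] M [-1.7336  2.5235 -0.0775] w 0.023323420116199943 q [0.316  0.4044 1.7647 0.0634 0.9154 0.2326]
grip pt [0.4995 0.2253 0.1809]
```

```bash
python3 -m inch '[[[10,-8,-2,1.8,0],[10,-8,-2,2,0],[10,0,0,2,0]]]' 20
python3 -c "
from st import *
chk()"
```

```text
clock: 23.6
position: [0.4972, 0.2093, 0.2354]
eef_rot: [-2.159, -2.256, -0.141]
wrist_force: [-8.1, -12.8, 18.9]
width: 0.0236
t 23.6 p [0.4972 0.2093 0.2354] ytool deg 2.3894836564172794 tilt z [ 0.0512  0.0761 -0.9958] F [ -8.1047 -12.7733  18.8939] M [-2.1383  2.1074 -0.0658] w 0.023564556303653606 q [0.2913 0.391  1.7845 0.0746 0.8963 0.2031]
tool shift mm [-5.7602 -3.4356 -0.5573]
-0.06976113674577622 grip pt [0.5    0.2134 0.1816]
top mark 225.62450243255196 227.38655462184875 [0.5055 0.1424 0.152 ] slope 0.01845111989900236
```

```bash
python3 - <<'E'
from st import *
for n in("s9","s0"):
    d=pickle.load(open(n+".pkl","rb")); T=d["top"]; f=T["frame"].astype(int)
    for r in range(236,248):
        print(n,r,(f[r,218:236,1]-f[r,218:236,2]).tolist())
E
```

```text
s9 236 [16, 9, -1, -2, 0, 0, 0, -19, -83, -3, 0, 0, 0, 0, 0, 0, 0, 0]
s9 237 [13, 10, 0, -4, 0, 0, 0, -34, -97, -7, 0, 0, 0, 0, 0, 0, 0, 0]
s9 238 [10, 11, 11, 27, 34, 34, 35, -6, 10, 39, 36, 34, 54, 62, 62, 37, 4, -3]
s9 239 [10, 9, 17, 47, 59, 58, 59, 59, 59, 59, 58, 42, 37, 41, 41, 26, 2, -2]
s9 240 [10, 4, 38, 78, 90, 90, 89, 90, 89, 89, 89, 62, 37, 40, 40, 24, 1, -3]
s9 241 [9, 6, 47, 80, 87, 85, 86, 88, 84, 84, 86, 63, 38, 40, 42, 25, 3, -4]
s9 242 [9, 7, 34, 78, 93, 89, 88, 88, 86, 85, 87, 63, 37, 40, 40, 24, 4, -3]
s9 243 [8, 7, 31, 78, 80, 72, 77, 84, 85, 85, 85, 58, 35, 40, 41, 26, 4, -4]
s9 244 [10, 9, 10, 20, -2, -7, 6, 27, 35, 36, 37, 37, 38, 40, 40, 26, 4, -1]
s9 245 [10, 9, 8, 33, 11, 3, 14, 37, 37, 37, 38, 37, 38, 38, 38, 22, 3, -2]
s9 246 [9, 11, 9, 25, 35, 34, 33, 32, 25, 22, 22, 23, 22, 21, 16, 6, 0, -2]
s9 247 [14, 10, 11, 5, -3, -2, -2, -3, -2, -4, -3, -2, -1, -1, -2, -1, -2, -1]
s0 236 [-1, 0, 0, 0, -1, -1, -1, -1, -1, 0, 0, -1, 0, 0, -1, -1, 0, 0]
s0 237 [-1, -1, 0, 0, 0, 0, 0, 0, 0, 0, 0, 0, 0, 0, -2, -1, -4, -5]
s0 238 [6, 6, 18, 23, 23, 24, 24, 30, 34, 34, 36, 38, 72, 84, 83, 49, 1, -1]
s0 239 [40, 39, 41, 42, 40, 53, 58, 57, 56, 58, 58, 41, 35, 40, 40, 24, 1, -3]
s0 240 [54, 54, 55, 55, 55, 80, 89, 88, 87, 87, 87, 62, 36, 40, 41, 24, 3, -2]
s0 241 [85, 86, 85, 87, 86, 86, 86, 85, 84, 82, 85, 62, 38, 39, 40, 25, 1, -3]
s0 242 [84, 87, 89, 88, 89, 89, 89, 87, 85, 86, 89, 62, 37, 38, 39, 23, 4, 0]
s0 243 [77, 85, 90, 89, 78, 71, 77, 83, 84, 84, 85, 60, 36, 39, 41, 25, 3, -2]
s0 244 [28, 27, 28, 22, -3, -8, 5, 26, 35, 36, 36, 38, 38, 39, 40, 24, 3, -2]
s0 245 [40, 40, 39, 42, 10, 2, 16, 35, 36, 36, 36, 37, 37, 39, 38, 21, 2, -2]
s0 246 [35, 34, 32, 35, 33, 35, 33, 30, 25, 22, 20, 23, 22, 21, 14, 7, 0, -1]
s0 247 [-3, -3, -4, -5, -3, -3, -2, -2, -2, -3, -1, -3, -3, -2, -1, -1, -2, -1]
```

```bash
python3 - <<'E'
from st import *
T=pickle.load(open("s9.pkl","rb"))["top"]
m=onz(T,(225.8,236.5),.152); e=onz(T,(229.0,241.5),.14); d=np.array([.05,-.9987])
print(m,e,"remaining mm",1000*((e-m)[:2]@d), "m mid",onz(T,(225.62,227.4),.152), 1000*((e-onz(T,(225.62,227.4),.152))[:2]@d))
E
```

```text
[0.4775 0.1407 0.152 ] [0.4625 0.1316 0.14  ] remaining mm 8.416821805256555 m mid [0.5055 0.1424 0.152 ] 8.651549128815988
```

```bash
python3 -m inch '[[[10,-5,-1.5,1.8,0],[10,-4.5,-1.5,2,0],[10,0,0,2,0]]]' 20
python3 - <<'E'
from st import *
chk()
d=pickle.load(open("s9.pkl","rb")); T,S=d["top"],d["scene"]
f=T["frame"].astype(int)
for r in(220,225,230,235,236,237): print(r,(f[r,222:234,1]-f[r,222:234,2]).tolist())
a=[b for b in blobs(T,(3,140,100),(19,255,255),5)[0] if 225<b[1][0]<320 and 200<b[1][1]<240 and b[0][4]>30]
c=[b for b in blobs(S,(3,140,100),(19,255,255),5)[0] if 200<b[1][0]<300 and 130<b[1][1]<215 and b[0][4]>30]
print(a,c,tri(T,a[0][1],S,c[0][1]))
y=[b for b in blobs(T,(20,150,120),(32,255,255))[0] if b[0][4]>300]; print("tray",[(q[0],onz(T,q[1],.01)) for q in y])
E
```

```text
clock: 24.05
position: [0.4974, 0.2037, 0.2357]
eef_rot: [-2.162, -2.252, -0.163]
wrist_force: [-8.7, -7.6, 12.1]
width: 0.0237
t 24.05 p [0.4974 0.2037 0.2357] ytool deg 2.1722689659555408 tilt z [ 0.0611  0.086  -0.9944] F [-8.7185 -7.6191 12.0591] M [-1.2693  2.0613 -0.3133] w 0.023683477460415794 q [0.2784 0.3836 1.7955 0.0855 0.8816 0.1861]
tool shift mm [-0.2107 -3.419   0.198 ]
-0.08083059948128257 grip pt [0.5007 0.2084 0.182 ]
top mark 227.27712137486574 226.13694951664877 [0.5095 0.1374 0.152 ] slope 0.0061384334731849075
220 [0, -1, -1, -1, 2, -48, -56, -2, 0, -2, -2, -2]
225 [-3, 0, -1, -1, 3, -49, -58, -2, 1, -1, -1, -1]
230 [-1, -3, 0, 0, 4, -49, -58, -2, 0, -1, -1, -1]
235 [2, -3, -1, 0, 2, -49, -13, 1, 0, -1, -1, -1]
236 [8, -5, 0, 0, 0, -55, -13, 0, 0, 0, 0, 0]
237 [9, -4, 0, 0, 0, -62, -12, 0, 0, 0, 0, 0]
[([296, 224, 10, 7, 54], [300.5, 226.8])] [([247, 182, 9, 14, 97], [250.7, 188.3])] (array([ 0.5113, -0.0855,  0.1924]), np.float64(0.00037288985605594114))
tray []
```

```bash
python3 -m inch '[[[10,-4.5,-0.5,2.2,0],[10,0,0,2.5,0]]]' 20
cat > fin.py <<'E'
from st import *
chk()
d=pickle.load(open("s9.pkl","rb")); T,S=d["top"],d["scene"]
f=T["frame"].astype(int)
for r in(216,225,230,236): print(r,(f[r,224:234,1]-f[r,224:234,2]).tolist())
for r in(240,242): print(r,(f[r,218:236,1]-f[r,218:236,2]).tolist())
a=[b for b in blobs(T,(3,140,100),(19,255,255),5)[0] if 225<b[1][0]<320 and 200<b[1][1]<240 and b[0][4]>30]
c=[b for b in blobs(S,(3,140,100),(19,255,255),5)[0] if 200<b[1][0]<300 and 130<b[1][1]<215 and b[0][4]>30]
print("basket grip",tri(T,a[0][1],S,c[0][1]))
b=cv2.inRange(cv2.cvtColor(T["frame"],cv2.COLOR_BGR2HSV),(20,150,80),(32,255,255))[195:265,270:325]; v,u=np.nonzero(b); print("tray box",u.min()+270,u.max()+270,v.min()+195,v.max()+195,len(u))
E
python3 fin.py
```

```text
clock: 24.4
position: [0.4985, 0.2015, 0.2352]
eef_rot: [-2.164, -2.249, -0.174]
wrist_force: [-10.5, -13.9, 29.8]
width: 0.0233
t 24.4 p [0.4985 0.2015 0.2352] ytool deg 2.03640296845318 tilt z [ 0.0655  0.0911 -0.9937] F [-10.5204 -13.8984  29.8209] M [-2.3977  2.8157 -0.2231] w 0.02331082440711806 q [0.2724 0.383  1.7984 0.0915 0.8743 0.178 ]
tool shift mm [ 2.0826 -4.3897 -0.1946]
-0.08585783944616354 grip pt [0.502  0.2064 0.1816]
top mark 228.0 227.5237258347979 [0.5053 0.135  0.152 ] slope 0.0048651352955450654
216 [188, 186, 186, 187, 187, 187, 186, 188, 186, 187]
225 [-1, 0, 0, 3, -61, -17, 2, 0, 0, 0]
230 [-2, -1, 1, -7, -95, -13, 1, -1, -1, -1]
236 [-1, 0, 0, -1, -85, -7, 0, 0, 0, 0]
240 [24, 22, 24, 18, 9, 9, 5, 71, 89, 87, 88, 62, 38, 40, 41, 24, 2, -1]
242 [22, 25, 24, 23, 14, 5, 33, 78, 87, 87, 87, 62, 37, 39, 41, 24, 4, -3]
basket grip (array([ 0.5098, -0.0887,  0.1948]), np.float64(0.0020378564560896285))
tray box 283 309 212 252 437
```

The mark is within about 1 mm of the edge, the tail is pressed down with about 30 N, the basket is at its level height, and the tray hasn't moved. I'll do a last steadiness check and hand in.

```bash
python3 - <<'E'
from st import *
from bench import job_done
for _ in range(4): T=eyes.snapshot("top")
s,R=st(); print("grip",s["position"]+.054*R[:,2])
d0=pickle.load(open("s0.pkl","rb"))["top"]["frame"].astype(int); print("phone region diff",np.abs(T["frame"].astype(int)-d0)[172:200,172:215].mean())
if s["wrist_force"][2]>14: print("done",job_done())
E
```

```text
t 24.75 p [0.4985 0.2014 0.2353] ytool deg 2.0460981177027295 tilt z [ 0.0654  0.0909 -0.9937] F [-8.3769 -4.1303 26.5775] M [-0.8911  2.3163 -0.2002] w 0.023741081744396708 q [0.2723 0.3829 1.7983 0.0912 0.8746 0.178 ]
grip [0.502  0.2064 0.1816]
phone region diff 1.0653377630121816
the job is handed in; nothing more can be done
done None
```

I hung the larger basket by its bar on the hook and let go of it. I then slid the plate out until the red line was within about 1 mm of the stand's edge, and handed in at 24.8 s still holding the block. One thing may count against the job: the plate tipped slightly for a moment on the way out.

**Last checks**
- **Red line:** the top view puts it about 1 mm short of the edge. The wrist measurement carried forward by the arm's motion puts it about 0.4 mm short.
- **Hold:** the block was still gripped, with about 27 N reaction from pressing the tail down. The grip point was 0.6 mm above the height where the plate had been pressed flat.
- **Basket:** its orange grip was at z 0.195, against 0.192 when first hung, so the plate looks level and the basket is still on the hook, over the tray.
- **Tray and phone:** neither moved in the images.

**What did not go cleanly**
- **Tool tilt:** the tool built up a tilt while pressing. I let go of the plate once while it was still stable. I then straightened the tool by pushing the closed fingertips against the fixed stand (42 N at the last reading during the push) and took hold again. At hand-in the tool was leaning about 6° again.
- **Plate tipping:** about 19 mm before the end the plate pitched roughly 1.2°. I pressed it flat again before going on.
- **Sideways drift:** by the last measurements the plate sat roughly 8 mm off the stand's centre line, with 10 mm of margin on each side.
- **Sideways level:** I could not measure whether the plate was level across its width. I inferred that from the grip height and the downward force.

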